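# Take a cemented specimen out of the screw press

### The arm

A 6-joint arm with a two-finger parallel gripper is mounted at the origin on the work surface. World frame = base frame: x ahead of the robot, y to its left, z up, the work surface at z = 0. Lengths are in m, angles in rad, forces in N, time in s.
With the tool pointing down it reaches from about 0.3 to 0.875 m from the base axis. Payload 4.2 kg.
Tool frame: the origin (TCP) lies where the fingers leave the gripper's body, on its centre line; the fingertips stand 73 mm ahead of it and the grasp point (between the pads) lies 54 mm ahead of it; z points along the fingers, y is the direction in which the jaws open and shut (so a half turn about z gives the same grasp; the last joint's range is limited). The gripper opens to 85 mm and grips with 20 to 120 N. Pads are 22 mm wide; open, the fingers measure 114 mm over their backs; the gripper's body (76 mm by 85 mm) begins 54 mm behind the grasp point. The pads swing forward as they close: fully open they stand 13 mm farther back than shut.
Start: joints at [-1.322, 0.32, 1.565, -0, 1.257, -0.02], TCP at [0.153, -0.554, 0.304] pointing down, gripper open.
Joint ranges: [-3.11, 3.11], [-0.84, 2.01], [0.21, 2.61], [-1.34, 4.49], [0.05, 2.63], [-2.56, 2.56]. Speed limits (rad/s): [2.57, 2.57, 3.14, 3.14, 3.14, 3.14].

### API

Orientations are given as a rotation vector (axis times angle).
In Python, from rig import * gives the robot as it stands.
- The arm moves only by the shell command python3 -m jog 'ROWS' [FORCE]. ROWS is JSON, a list that holds one entry, the list of rows, each a list of 7 numbers: the shift along the tool's x, y, z in m, then the turn, a rotation vector about the tool's x, y, z in degrees, then the finger opening in m, from 0 to 0.0854. In form: [[[x, y, z, wx, wy, wz, jaw], ...]]. A call has 1 to 5 rows; each row is the pose to reach, as a shift and turn from the pose commanded when the call began, along the tool's axes at that moment; what a row does not reach only later rows make up. A row lasts 1/8 s, in which the tool goes at most 62.5 mm and 10.7 degrees, less where a joint would pass 70% of its speed; a pose out of reach is approached as far as the arm can. A call with a gripper value outside its range is refused whole. The fingers move at their own pace and stop on an object; FORCE is the grip in N (left out, the last holds). Time passes only in rows, so rows that repeat a pose let the fingers close. It gives the time, the measured TCP pose, the force and the opening at its end, in the units of the state.
- sense(): the state, without advancing time (a new reading comes with each control period).
- get_image(name): name is "scene" or "top" or "wrist"; returns (picture, depth): 480x640x3 uint8, red, green, blue; 480x640 float32, m along the optical axis (not along the pixel's ray), 0 where there is no reading.
- get_calibration(name): a dict with "fx", "fy", "cx", "cy" (pixels), "origin" and "orientation" of the camera in the world. Camera axes: x right, y up, looking along -z (the intrinsics and any distortion apply to the point x, -y, -z); pixel columns grow to the right and rows downward; lengths in m; the calibration is good to about 2 mm. The wrist camera is an equidistant fisheye: a pixel r from the principal point sees the ray r / f radians off the axis. A picture is of the moment at which its call begins: read the wrist's pose just before it. get_calibration takes no time and is no camera call; for the wrist camera it gives the pose at the moment of the call.
- close_job(): hands the job in, once; it reports no verdict.
The state is a dict: "t": time; "joints": joint angles; "dq": joint speeds; "joint_efforts": joint torques, N m; "tcp_pos": TCP position; "tcp_rot": TCP orientation; "contact_force": force on the tool from outside, world axes, zero at the start; "torque": the same for the moment, N m; "gripper_width": finger opening in m.
Only numpy, scipy, OpenCV 4.12 (cv2) and the standard library are available. Lean on these libraries where they do the work, as an engineer would, in place of code of your own. Each camera call takes 0.05 s, during which the arm holds its last target.

### The job

The cement has set: swing the yellow catch over so that it frees the press handle, then unscrew the handle (anticlockwise, it climbs as it turns) until the foot stands at least 10 mm above the specimen. Lift the orange carrier out of its nest by its steel grip, draw it out from under the foot fairly level and without forcing it against the foot, and set it down gently, flat in the cork-lined white tray. Leave the catch off and the press open, and do not shift or knock over anything else on the table.

Things in the scene. Friction and masses are not known exactly. Their poses are not given: they have to be found in the camera images.
- press: cream bench screw press, fixed. Origin on the table under the vertical screw axis; x to its rear, y to its left (the catch's side), z up. Base 140 mm wide, 16 mm thick, from 155 mm in front of the axis to 120 mm behind. Column 71 to 113 mm behind the axis; its 56 mm wide head overhangs to 30 mm in front of the axis, from 90 to 145 mm high.
- press_bed (a point): middle of the carrier's nest on the press's steel bed, 50 mm in front of the screw axis, 22 mm above the table (the carrier's underside rests here); axes as the press. The nest's rims are 5 mm high at the front and sides, 8 mm at the rear, 2 mm clear of the carrier.
- handle (a joint): turn of the black handle, rad: 0 = screwed down on the specimen, positive = anticlockwise from above = unscrewed, stop at 4.9. The coarse right-hand screw lifts handle and foot together by 20 mm a turn (3.18 mm a radian); 10 mm is 3.14 rad. It needs about 0.12 N m and stays where it is left. The catch blocks it.
- handle_grip (a point): middle of the black bar handle with red ends on top of the screw, on the screw axis, 192 mm above the table when down: a bar 100 mm long (its own y), 16 mm thick (its own x), 28 mm tall (14 mm above and below this point). Under it only the 14 mm screw, then the brass bush 23 mm below the bar. At joint 0 the bar lies along the press's y. It turns and rises with the screw.
- catch (a joint): swing of the yellow catch, rad: 0 to 0.12 = upright, its two prongs either side of the handle's left end (12 mm overlap); it swings outward (to the press's +y), is clear of the handle above 0.9 and then falls by its own weight to its stop at 1.75. Light: under 0.05 N m.
- catch_tab (a point): middle of the catch's yellow tab: 34 mm wide (press x), 6 mm thick (press y), its rolled top edge (10 mm) 24 mm above this point; upright it stands 50 mm above the handle's top. Hinge pin along press x at press y = 70, z = 150 mm, 85 mm below this point. Prongs reach 32 mm inward, 22 to 60 mm above the pin. Push it outward from the handle's side, or pinch it.
- screw: the screw's swivelling foot, a rubber-faced disc 36 mm across that rises with the handle without turning; origin fixed to it, on the table under the axis when screwed down.
- foot_pad (a point): middle of the foot's underside, on the axis; 40 mm above the table when screwed down, where it just rests on the specimen.
- carrier: loose orange slide carrier, 0.42 kg: plate 180 (x) x 64 (y) x 6 mm, origin at the middle of its underside. Toward -x (the press's front) a steel grip, toward +x a 74 x 50 mm glass slide with a brown rock slab 46 x 34 mm centred 50 mm from the origin, top 18 mm above the plate's underside. In the press the slab is centred under the foot.
- carrier_grip (a point): middle of the carrier's upright steel grip: a fin 60 mm long (carrier x), 14 mm thick (carrier y), 45 mm tall, this point 28.5 mm above the plate's underside and 60 mm toward -x from its middle, 22.5 mm below the fin's top. The carrier balances about 26 mm from here toward +x.
- carrier_mid (a point): middle of the underside of the carrier's plate, axes as the carrier.
- tray_in (a point): middle of the cork floor of the white drying tray (fixed, outer 240 (x) x 150 (y) mm, walls 4 mm thick, 22 mm high), floor 7 mm above the table; it stands to the left or right, the blue slide case on the other side.
- slidecase: bystander: closed blue slide case, 227 x 147 x 36 mm, origin under its middle
- cement_jar: bystander: amber jar, 52 mm across, 72 mm tall, beside the press (-y side), origin under its middle
- petri_dish: bystander: clear dish, 80 mm across, 15 mm tall, beside the press (+y side), origin under its middle
- objective: bystander: standing aluminium microscope objective, 38 mm across, 68 mm tall, origin under its middle
- wash_bottle: bystander: white bottle, 68 mm across, 170 mm tall, origin under its middle
- brush: bystander: wooden brush, 180 mm long, lying at the left, origin under its middle
- beaker: bystander: glass beaker, 84 mm across, 95 mm tall, origin under its middle
- offcut: bystander: grey rock offcut, 85 x 60 x 28 mm, origin under its middle

How it is judged:
On the way, in this order (a step that is already met when the one before it is completed fails the run):
1. the catch is swung clear of the handle (value of joint catch above 1 rad), for 0.2 s.
2. the handle is unscrewed until the foot has risen 10 mm (value of joint handle above 3.1 rad), for 0.2 s.
At the end, for the whole second after the job is handed in: The catch is off (above 1.0 rad), the handle is unscrewed by at least 3.1 rad (foot 10 mm up), and the carrier lies released and at rest, flat (within 0.06 rad, face up) on the floor of the tray, within its walls (value of joint catch above 1 rad and value of joint handle above 3.1 rad and x of carrier_mid in the frame of tray_in between -0.05 and 0.05 m and y of carrier_mid in the frame of tray_in between -0.06 and 0.06 m and z of carrier_mid in the frame of tray_in below 0.004 m and angle between carrier_mid's own z axis and vertical below 0.06 rad and linear speed of carrier below 0.02 m/s); the robot touches nothing.
It fails at once if the carrier or specimen is forced against the foot (over 25 N) (contact force between carrier and screw above 25 N).
It fails at once if the carrier is tipped by more than 0.35 rad (angle between carrier_mid's own z axis and vertical above 0.35 rad).
It fails at once if the carrier is dropped (it falls freely faster than 0.5 m/s) (linear speed of carrier above 0.5 m/s and contact force between the fingers and carrier below 0.1 N).
It fails at once if a bystander is shifted by more than 30 mm or knocked over (distance of any of slidecase, cement_jar, petri_dish, objective, wash_bottle, brush, beaker, offcut from where it was at the start of the episode above 0.03 m or angle between any of cement_jar, objective, wash_bottle, beaker's own z axis and vertical above 0.5 rad).
It also fails if it takes over 72 s, if anything falls off the work surface, if the arm or the gripper's body presses on something with over 40 N, if the wrist force passes 120 N, or if a joint passes its speed limit or range.

## Working session

There is one attempt and no reset: what is moved stays moved. The work goes in short steps, Python scripts to look and compute and a shell command to move; the robot and the scene stay as the last step left them, time stands still between calls to the robot, and variables do not carry over. Pictures are saved under pics/ and viewed, and the job is handed in when it is done.

```bash
ls; mkdir -p pics; python3 - <<'E'
from rig import *
import cv2
print(sense())
for n in ["scene","top","wrist"]:
    c=get_calibration(n); print(n,c)
    im,d=get_image(n); cv2.imwrite(f"pics/{n}0.png",im[:,:,::-1]); 
    import numpy as np; np.save(f"pics/{n}0.npy",d)
E
```

```text
pics
{'t': 0.0, 'joints': array([-1.32202346e+00,  3.20275816e-01,  1.56571623e+00,  1.10940104e-05,
        1.25740534e+00, -1.99933847e-02]), 'dq': array([ 1.03382731e-04, -7.08972538e-04,  1.77232525e-03,  6.58942931e-05,
       -6.02170975e-04, -4.77825418e-04]), 'joint_efforts': array([ 1.91764499e-03, -4.15522027e+01, -2.34158474e+01,  2.74234726e-04,
        8.19224515e-03, -5.09667998e-06]), 'tcp_pos': array([ 0.15260301, -0.5539983 ,  0.30307695]), 'tcp_rot': array([-3.11149133e+00, -4.20661801e-01,  3.06932658e-04]), 'contact_force': array([-0.46090403, -0.48359015, -0.09348253]), 'torque': array([-0.0326388 ,  0.05086859, -0.00549126]), 'gripper_width': 0.08531968457252802}
scene {'fx': 609.6788862620998, 'fy': 609.6788862620998, 'cx': 319.02990562568624, 'cy': 233.1282852427891, 'origin': array([1.64135887, 0.04082089, 1.483619  ]), 'orientation': array([0.50040021, 0.55032214, 1.57780581])}
top {'fx': 444.8592593334018, 'fy': 444.8592593334018, 'cx': 325.5026703094449, 'cy': 245.3979341280586, 'origin': array([ 0.31951525, -0.02509   ,  1.34417472]), 'orientation': array([ 0.15097063, -0.15491809, -1.58003175])}
wrist {'fx': 371.64829954431775, 'fy': 371.64829954431775, 'cx': 309.8438626202445, 'cy': 236.0366728174732, 'origin': array([ 0.22068888, -0.53498206,  0.37200364]), 'orientation': array([-0.2413653 ,  0.18400326, -1.2929624 ])}
```

View pics/scene0.png

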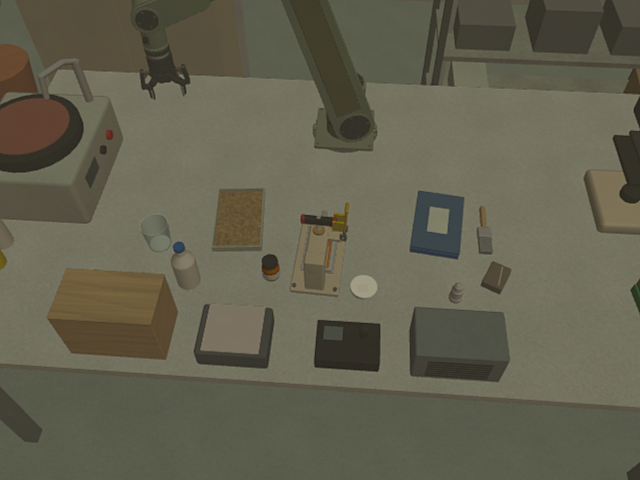

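View pics/top0.png

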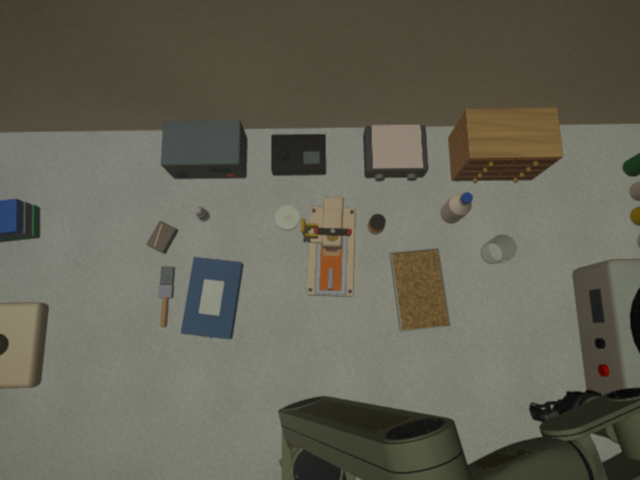

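View pics/wrist0.png

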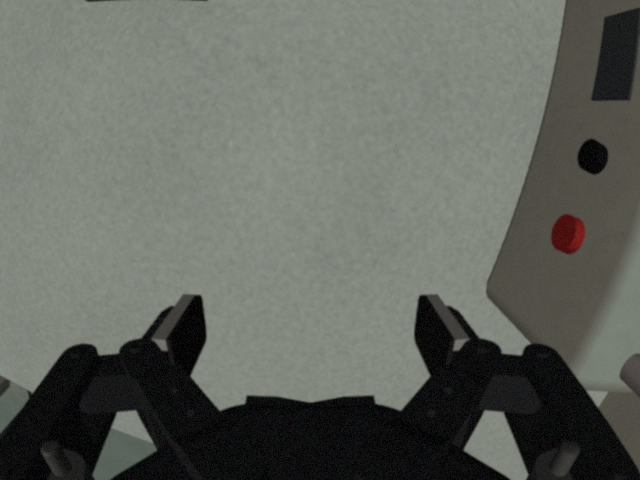

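Top view: the press is at about (330,250) with its front toward the robot. The catch is on the left (310,230), the tray on the right (420,290), the blue case on the left and the petri dish at (287,217). Next I measure.

```bash
cat > h.py <<'E'
import numpy as np, cv2
from scipy.spatial.transform import Rotation as R
from rig import *
def ray(c,u,v,fish=False):
    x=(u-c['cx'])/c['fx']; y=(v-c['cy'])/c['fy']
    if fish:
        r=np.hypot(x,y); k=np.sin(r)/r if r>1e-9 else 1; d=np.array([x*k,-y*k,-np.cos(r)])
    else: d=np.array([x,-y,-1.])
    return R.from_rotvec(c['orientation']).apply(d)
def onz(c,u,v,z,fish=False):
    d=ray(c,u,v,fish); o=c['origin']; return o+d*(z-o[2])/d[2]
def proj(c,p,fish=False):
    q=R.from_rotvec(c['orientation']).inv().apply(np.asarray(p)-c['origin']); x,y,z=q[0],-q[1],-q[2]
    if fish:
        r=np.arctan2(np.hypot(x,y),z); s=r/np.hypot(x,y); return c['cx']+c['fx']*x*s,c['cy']+c['fy']*y*s
    return c['cx']+c['fx']*x/z,c['cy']+c['fy']*y/z
def tcp():
    s=sense(); return s['tcp_pos'],R.from_rotvec(s['tcp_rot'])
def goal(p,yaw_closing=None,rot=None):
    "shift in tool axes and turn (deg rotvec) from current to TCP p / rot"
    P,r=tcp(); print('shift mm',np.round(1000*r.inv().apply(np.asarray(p)-P),1), 'turn', None if rot is None else np.round(np.degrees((r.inv()*rot).as_rotvec()),2))
E
python3 - <<'E'
from h import *
im=cv2.imread('pics/top0.png'); 
cv2.imwrite('pics/topc.png',cv2.resize(im[190:350,270:460],None,fx=4,fy=4*0.93,interpolation=cv2.INTER_CUBIC)[:600,:800])
im=cv2.imread('pics/scene0.png'); 
cv2.imwrite('pics/scc.png',cv2.resize(im[180:310,200:390],None,fx=4,fy=4,interpolation=cv2.INTER_CUBIC))
E
```

```text
(no output)
```

View pics/topc.png

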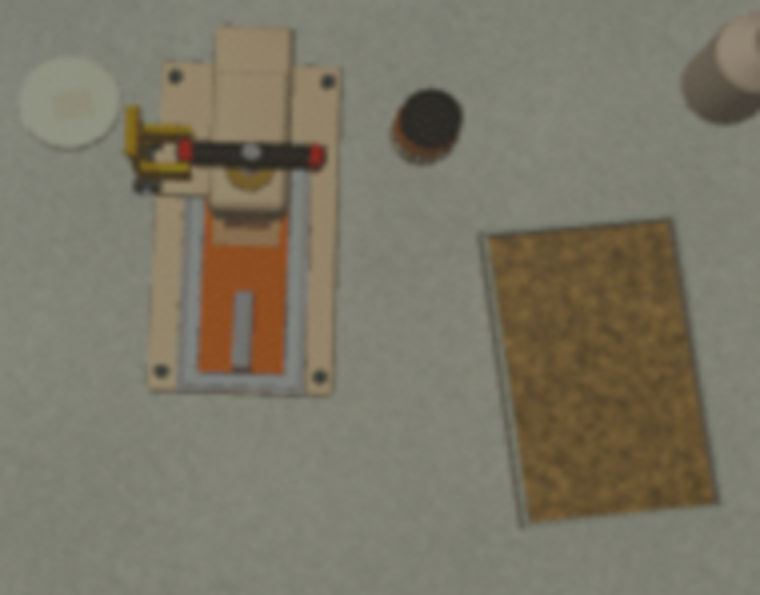

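View pics/scc.png

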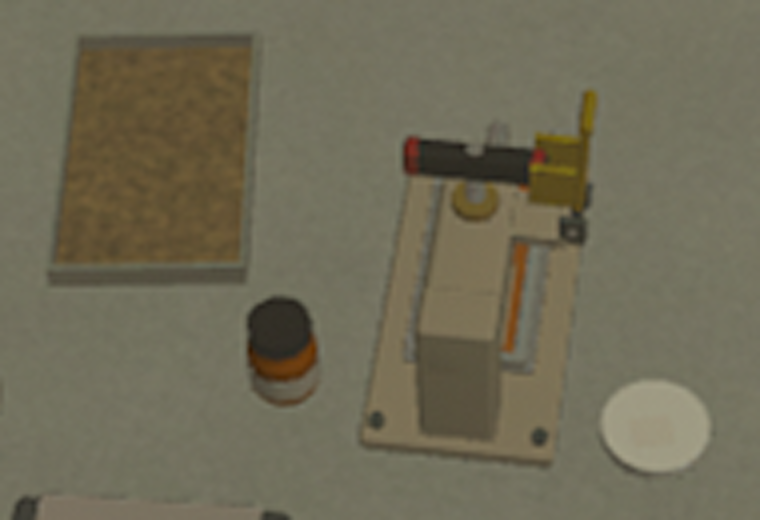

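Crop: base corners at about (162,62), (341,68), (332,396), (148,393); handle red ends at (185,150) and (317,156); cork outline at (488,234), (672,219), (718,502), (524,522). The crop scale is 4 × 3.72 with offset (270,190).

```bash
python3 - <<'E'
from h import *
c=get_calibration('top')
def P(a,z): return onz(c,270+(a[0]+.5)/4-.5,190+(a[1]+.5)/3.72-.5,z)
q=[P(a,.016) for a in [(162,62),(341,68),(332,396),(148,393)]]
for x in q: print(np.round(x,4))
print('sizes',[round(np.linalg.norm(q[i]-q[(i+1)%4]),4) for i in range(4)])
f=(q[2]+q[3])/2; r=(q[0]+q[1])/2
ax=(r-f)/np.linalg.norm(r-f); print('yaw x',np.degrees(np.arctan2(ax[1],ax[0])), 'yaw y', [np.degrees(np.arctan2(*(-(b-a)[:2]))) for a,b in [(q[0],q[1]),(q[3],q[2])]])
o=f+.155*ax; print('origin',o, r-.12*ax)
for a in [(185,150),(317,156),(251,152)]: print('h',np.round(P(a,.206),4))
for a,z in [((243,293),.073),((243,368),.073),((236,330),.073),((250,330),.073),((199,372),.028),((286,374),.028)]: print('fin/plate',np.round(P(a,z),4))
t=[P(a,.022) for a in [(480,234),(672,217),(720,502),(522,526)]]
print('tray',np.round(t,4),np.mean(t,0),[round(np.linalg.norm(t[i]-t[(i+1)%4]),4) for i in range(4)])
# colour checks
im,d=get_image('top'); h=cv2.cvtColor(im,cv2.COLOR_RGB2HSV)
m=cv2.inRange(h,(8,60,40),(22,255,255)); m[:, :385]=0;m[:,455:]=0;m[:240]=0;m[340:]=0
k=max(cv2.findContours(m,0,2)[0],key=cv2.contourArea); rr=cv2.minAreaRect(k); print('cork',rr); b=[onz(c,*p,.007) for p in cv2.boxPoints(rr)]; print(np.round(b,4),np.mean(b,0))
E
```

```text
[0.705  0.0154 0.016 ]
[ 0.6979 -0.123   0.016 ]
[ 0.4261 -0.1088  0.016 ]
[0.4305 0.028  0.016 ]
sizes [np.float64(0.1386), np.float64(0.2722), np.float64(0.1369), np.float64(0.2749)]
yaw x -2.8120923735342607 yaw y [np.float64(2.970270991221266), np.float64(1.8440827090254317)]
origin [ 0.58307574 -0.04799415  0.016     ] [ 0.58160003 -0.04792166  0.016     ]
h [ 0.5853 -0.005   0.206 ]
h [ 0.5797 -0.0915  0.206 ]
h [ 0.5832 -0.0483  0.206 ]
fin/plate [ 0.502  -0.0432  0.073 ]
fin/plate [ 0.4439 -0.0422  0.073 ]
fin/plate [ 0.4733 -0.0377  0.073 ]
fin/plate [ 0.4731 -0.0477  0.073 ]
fin/plate [ 0.4456 -0.0102  0.028 ]
fin/plate [ 0.443  -0.0745  0.028 ]
tray [[ 0.555  -0.2237  0.022 ]
 [ 0.5669 -0.3696  0.022 ]
 [ 0.3383 -0.3902  0.022 ]
 [ 0.3219 -0.2444  0.022 ]] [ 0.44551929 -0.30695478  0.022     ] [np.float64(0.1464), np.float64(0.2296), np.float64(0.1467), np.float64(0.234)]
cork ((419.9708557128906, 289.0971984863281), (78.7874984741211, 47.24562454223633), 82.27816772460938)
[[ 0.5554 -0.2309  0.007 ]
 [ 0.5731 -0.3751  0.007 ]
 [ 0.3374 -0.3914  0.007 ]
 [ 0.321  -0.252   0.007 ]] [ 0.44674293 -0.31233499  0.007     ]
```

```bash
cat >> h.py <<'E'
O=np.array([.5825,-.048]); YAW=np.radians(-3.0)
def press(x,y,z): 
    c,s=np.cos(YAW),np.sin(YAW); return np.array([O[0]+c*x-s*y,O[1]+s*x+c*y,z])
def down(xang):
    "tool pointing down, tool x at world angle xang deg"
    a=np.radians(xang); x=np.array([np.cos(a),np.sin(a),0]); z=np.array([0,0,-1.]); return R.from_matrix(np.c_[x,np.cross(z,x),z])
E
python3 - <<'E'
from h import *
print(press(0,46,.34)); goal(press(0,46,.34),rot=down(87)); 
E
```

```text
[ 2.98995399 45.8889586   0.34      ]
shift mm [ 1.50675e+04 -4.40225e+04  1.10000e+01] turn [-5.00e-02 -4.00e-02 -7.16e+01]
```

Units: press() takes metres.

```bash
python3 - <<'E'
from h import *
goal(press(0,.046,.37),rot=down(87)); 
E
```

```text
shift mm [ 563.3 -417.6  -66.1] turn [-5.00e-02 -4.00e-02 -7.16e+01]
```

```bash
python3 -m jog '[[[0.2,-0.15,-0.067,0,0,-25,0],[0.2,-0.15,-0.067,0,0,-25,0],[0.2,-0.15,-0.067,0,0,-35,0],[0.3,-0.22,-0.067,0,0,-50,0],[0.3,-0.22,-0.067,0,0,-50,0]]]' 40; python3 - <<'E'
from h import *
goal(press(0,.046,.37),rot=down(87)); 
E
```

```text
t: 0.82
tcp_pos: [0.3426, -0.3127, 0.3649]
tcp_rot: [2.64, 1.702, 0.0]
contact_force: [1.1, -0.7, -0.3]
gripper_width: 0.0003
shift mm [382.9  92.6  -5.1] turn [ 5.000e-02  2.000e-02 -2.137e+01]
```

```bash
python3 -m jog '[[[0.24,0.06,-0.005,0,0,-10,0],[0.24,0.06,-0.005,0,0,-21,0],[0.24,0.06,-0.005,0,0,-21,0],[0.24,0.06,-0.005,0,0,-21,0],[0.24,0.06,-0.005,0,0,-21,0]]]' 40; python3 - <<'E'
from h import *
goal(press(0,.046,.37),rot=down(87)); 
c=get_calibration('wrist'); im,d=get_image('wrist'); cv2.imwrite('pics/w1.png',im[:,:,::-1]); print(c, sense()['joints'])
for p in [press(0,-.05,.206),press(0,.05,.206),press(0,.07,.259),press(-.110,0,.073)]: print(np.round(proj(c,p,True)))
E
```

```text
t: 1.45
tcp_pos: [0.498, -0.1181, 0.369]
tcp_rot: [-2.283, -2.157, -0.001]
contact_force: [-0.1, 0.2, 0.3]
gripper_width: -0.0003
shift mm [120.8  80.2  -1. ] turn [-0.01 -0.05 -0.26]
{'fx': 371.64829954431775, 'fy': 371.64829954431775, 'cx': 309.8438626202445, 'cy': 236.0366728174732, 'origin': array([ 0.50207246, -0.04730187,  0.43785145]), 'orientation': array([-0.28231586,  0.00890406, -0.056602  ])} [-2.58763511e-01  1.82597143e-01  1.58826863e+00 -4.83411015e-04
  1.37175454e+00 -1.99544283e-01]
[432. 205.]
[436.  53.]
[467.  -1.]
[280. 128.]
```

View pics/w1.png

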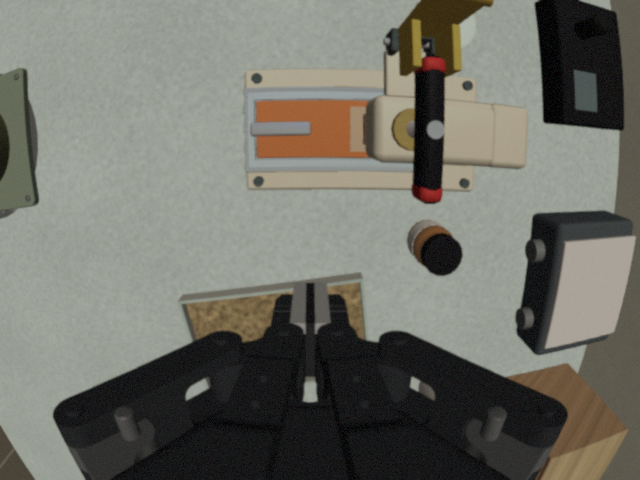

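Wrist view: the bar lies at (430,60–202), the fin at (281,129) and the catch at (440,30). All are within about 5 px of predictions. Now I go to the inner side of the tab.

```bash
python3 -m jog '[[[0.05,0.04,0,0,0,0,0],[0.1,0.08,0,0,0,0,0],[0.112,0.08,0,0,0,0,0],[0.112,0.08,0.02,0,0,0,0],[0.112,0.08,0.02,0,0,0,0]]]' 40; python3 - <<'E'
from h import *
goal(press(0,.046,.313),rot=down(87)); 
c=get_calibration('wrist'); im,d=get_image('wrist'); cv2.imwrite('pics/w2.png',im[:,:,::-1]); 
c=get_calibration('top'); im,d=get_image('top'); cv2.imwrite('pics/t2.png',cv2.resize(im[170:300,250:400,::-1],None,fx=4,fy=4)); c=get_calibration('scene'); im,d=get_image('scene'); cv2.imwrite('pics/s2.png',cv2.resize(im[120:310,220:420,::-1],None,fx=3,fy=3)); 
E
```

```text
t: 2.12
tcp_pos: [0.5815, -0.0157, 0.3482]
tcp_rot: [-2.29, -2.147, 0.006]
contact_force: [-0.2, 0.3, 0.1]
gripper_width: 0.0002
shift mm [13.9  2.7 35.1] turn [-0.24  0.05 -0.68]
```

View pics/w2.png

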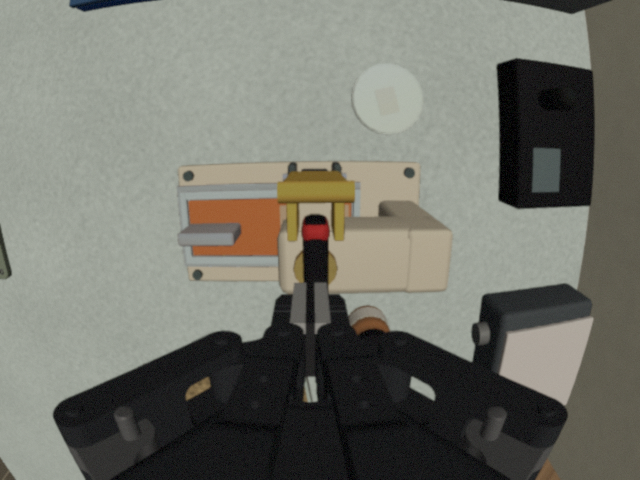

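View pics/s2.png

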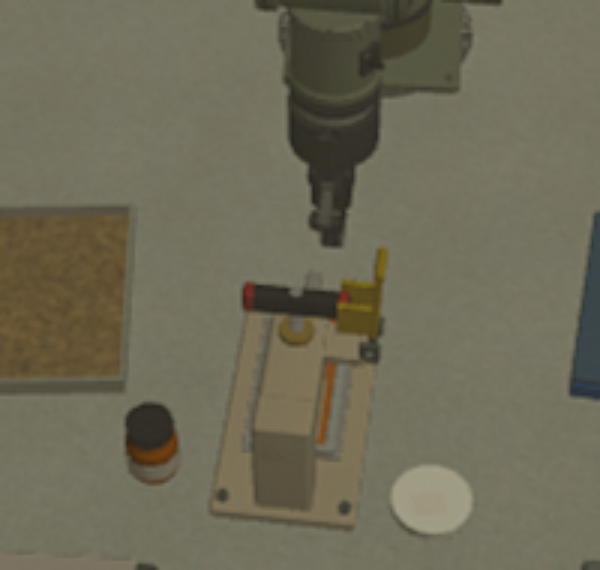

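```bash
python3 -m jog '[[[0.010,0.003,0.02,0,0,0,0],[0.012,0.003,0.035,0,0,0,0],[0.012,0.003,0.035,0,0,0,0],[0.018,0.003,0.035,0,0,0,0]]]' 40; python3 - <<'E'
from h import *
goal(press(0,.046,.313),rot=down(87)); 
E
```

```text
t: 2.78
tcp_pos: [0.5874, 0.0031, 0.3152]
tcp_rot: [2.29, 2.149, 0.001]
contact_force: [-0.1, 0.1, -0.2]
gripper_width: 0.0002
shift mm [-5.3 -2.1  2.2] turn [ 0.07  0.02 -0.65]
```

```bash
python3 -m jog '[[[0.015,-0.002,0.003,0,0,0,0],[0.031,-0.002,0.006,0,0,0,0],[0.044,-0.002,0.01,0,0,0,0],[0.056,-0.002,0.016,0,0,0,0],[0.066,-0.002,0.024,0,0,0,0]]]' 40; python3 -m jog '[[[0.011,0,0.011,0,0,0,0],[0.018,0,0.019,0,0,0,0],[0.024,0,0.026,0,0,0,0],[0.024,0,0.026,0,0,0,0],[0.024,0,-0.04,0,0,0,0]]]' 40; python3 - <<'E'
from h import *
goal(press(0,.046,.313),rot=down(87)); 
c=get_calibration('scene'); im,d=get_image('scene'); cv2.imwrite('pics/s3.png',cv2.resize(im[120:310,220:420,::-1],None,fx=3,fy=3)); 
c=get_calibration('wrist'); im,d=get_image('wrist'); cv2.imwrite('pics/w3.png',im[:,:,::-1]); 
E
```

```text
t: 3.4
tcp_pos: [0.5894, 0.0705, 0.29]
tcp_rot: [2.29, 2.151, 0.0]
contact_force: [0.3, -0.2, -0.1]
gripper_width: -0.0001
t: 4.03
tcp_pos: [0.589, 0.0929, 0.3226]
tcp_rot: [-2.285, -2.146, 0.016]
contact_force: [0.7, 0.4, 0.5]
gripper_width: -0.0003
shift mm [-95.    2.1   9.8] turn [-0.68  0.15 -0.61]
```

View pics/s3.png

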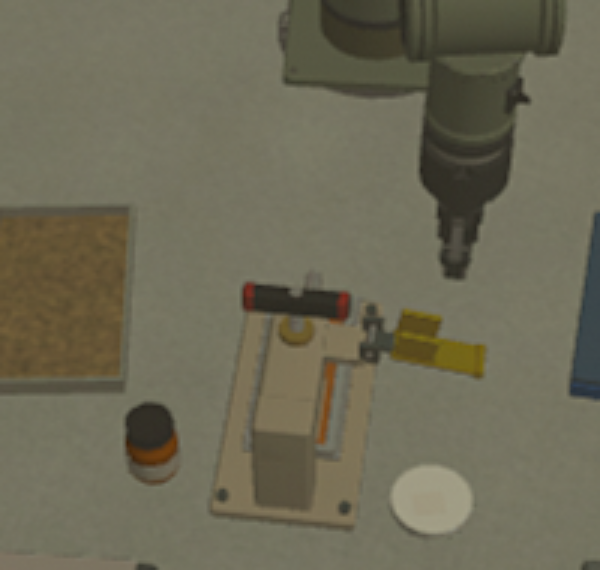

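View pics/w3.png

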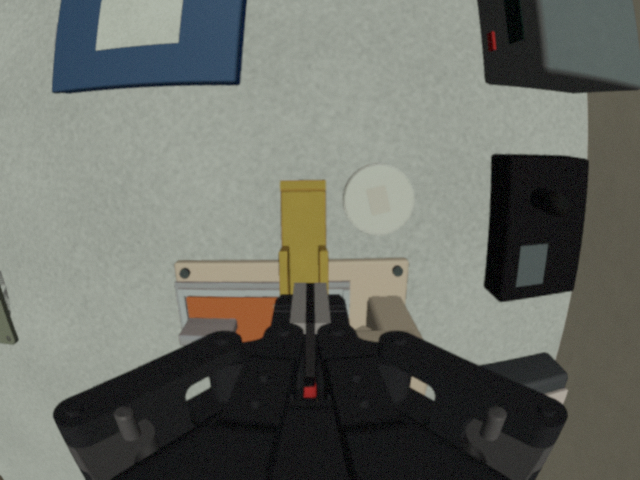

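The catch lies out to the left at (440,350), off the handle. Next I put the camera over the bar.

```bash
python3 -m jog '[[[-0.03,0.002,-0.06,0,0,0,0.04],[-0.09,0.002,-0.06,0,0,0,0.05],[-0.15,0.002,-0.06,0,0,0,0.05],[-0.205,0.002,-0.06,0,0,0,0.05],[-0.205,0.002,-0.06,0,0,0,0.05]]]' 40;  python3 -m jog '[[[0,0,0,0,0,0,0.05],[0,0,0,0,0,0,0.05]]]'; python3 - <<'E'
from h import *
print(sense()['joints'])
c=get_calibration('wrist'); im,d=get_image('wrist'); cv2.imwrite('pics/w4.png',im[:,:,::-1]); 
for p in [press(0,-.05,.206),press(0,.05,.206),press(-.110,0,.073)]: print(np.round(proj(c,p,True)))
h=cv2.cvtColor(im,cv2.COLOR_RGB2HSV); m=cv2.inRange(h,(0,150,60),(6,255,255))|cv2.inRange(h,(174,150,60),(180,255,255))
q=[]
for k in cv2.findContours(m,0,2)[0]:
    if cv2.contourArea(k)>60:
        r=cv2.minAreaRect(k); print(r); w=onz(c,*r[0],.206,True); print(np.round(w,4)); q.append(w)
E
```

```text
t: 4.75
tcp_pos: [0.5794, -0.1151, 0.3872]
tcp_rot: [2.295, 2.143, -0.001]
contact_force: [0.3, -0.4, -0.0]
gripper_width: 0.05
t: 5.0
tcp_pos: [0.5801, -0.1102, 0.3871]
tcp_rot: [2.288, 2.152, 0.001]
contact_force: [0.1, 0.4, 0.3]
gripper_width: 0.05
[-2.07270710e-01  3.06703682e-01  1.37611206e+00  2.25695899e-04
  1.45843947e+00 -1.46014352e-01]
[309. 217.]
[307.  70.]
[204. 143.]
((308.5, 206.0), (14.0, 21.0), 90.0)
[ 0.5803 -0.0905  0.206 ]
((307.0, 81.0), (14.0, 22.0), 90.0)
[ 0.5845 -0.0056  0.206 ]
```

View pics/w4.png

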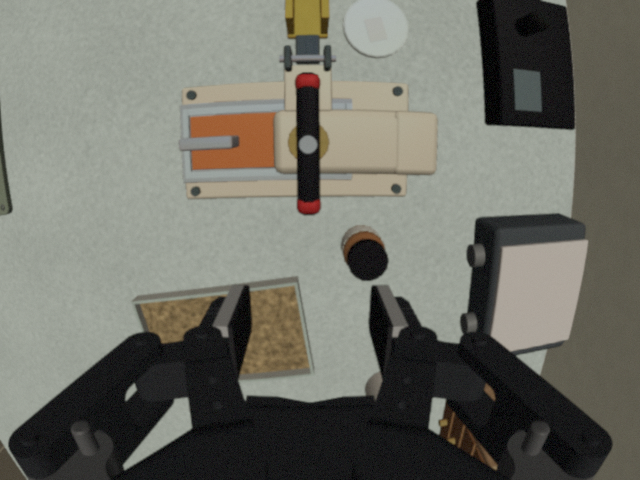

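Red ends measured at (308,206) and (307,81): bar centre (0.5824,-0.048), yaw −2.8°, as expected. Going down on it.

```bash
python3 - <<'E'
from h import *
goal(press(0,0,.247),rot=down(87.1)); 
E
python3 -m jog '[[[0.031,0,0.05,0,0,-0.5,0.05],[0.062,0.001,0.08,0,0,-0.5,0.05],[0.062,0.001,0.11,0,0,-0.5,0.05],[0.062,0.001,0.139,0,0,-0.5,0.05],[0.062,0.001,0.139,0,0,-0.5,0.05]]]'; python3 - <<'E'
from h import *
goal(press(0,0,.247),rot=down(87.1)); 
E
```

```text
shift mm [ 62.1  -1.4 140.1] turn [ 0.01 -0.01 -0.6 ]
t: 5.68
tcp_pos: [0.5838, -0.0482, 0.2459]
tcp_rot: [-2.276, -2.16, 0.005]
contact_force: [0.3, 1.1, 0.1]
gripper_width: 0.0504
shift mm [ 0.2 -1.3 -1.1] turn [-0.29 -0.01 -0.09]
```

```bash
python3 -m jog '[[[0,-0.0015,-0.001,0,0,0,0.05],[0,-0.0015,-0.001,0,0,0,0.03],[0,-0.0015,-0.001,0,0,0,0.012],[0,-0.0015,-0.001,0,0,0,0.012],[0,-0.0015,-0.001,0,0,0,0.012]]]' 50;  python3 -m jog '[[[0,0,0,0,0,0,0.012],[0,0,0,0,0,0,0.012]]]' 50; python3 - <<'E'
from h import *
goal(press(0,0,.247),rot=down(87.1)); s=sense(); print(s['torque'],s['joints'])
E
```

```text
t: 6.3
tcp_pos: [0.5829, -0.0495, 0.2503]
tcp_rot: [2.281, 2.16, 0.0]
contact_force: [-2.9, -0.4, 4.8]
gripper_width: 0.0152
t: 6.55
tcp_pos: [0.583, -0.0495, 0.2503]
tcp_rot: [2.281, 2.16, 0.0]
contact_force: [-3.5, -0.0, 6.6]
gripper_width: 0.0149
shift mm [ 1.5 -0.6  3.3] turn [ 0.02  0.01 -0.2 ]
[0.10435551 0.5547566  0.03131663] [-1.04316831e-01  3.72978111e-01  1.62414364e+00 -8.52985028e-05
  1.14419677e+00 -5.01990916e-02]
```

```bash
python3 -m jog '[[[0,0,-0.0005,0,0,-8,0.012],[0,0,-0.001,0,0,-17,0.012],[0,0,-0.0015,0,0,-26,0.012],[0,0,-0.002,0,0,-35,0.012],[0,0,-0.0024,0,0,-44,0.012]]]' 50; python3 - <<'E'
from h import *
s=sense(); print(s['torque'],s['joints'][5])
goal(press(0,0,.247),rot=down(87.1))
E
```

```text
t: 7.18
tcp_pos: [0.5835, -0.0493, 0.2527]
tcp_rot: [1.299, 2.859, 0.002]
contact_force: [-1.8, 1.5, 5.0]
gripper_width: 0.0152
[ 0.26636149  0.31117408 -0.17163721] -0.8226331267103211
shift mm [1.6 0.1 5.7] turn [ 1.100e-01 -1.000e-02  4.404e+01]
```

```bash
python3 -m jog '[[[0,0,-0.0005,0,0,-9,0.012],[0,0,-0.001,0,0,-18,0.012],[0,0,-0.0015,0,0,-27,0.012],[0,0,-0.002,0,0,-36,0.012],[0,0,-0.0025,0,0,-45,0.012]]]' 50; python3 -m jog '[[[0,0,-0.0005,0,0,-9,0.012],[0,0,-0.001,0,0,-18,0.012],[0,0,-0.0015,0,0,-27,0.012],[0,0,-0.002,0,0,-36,0.012],[0,0,-0.0025,0,0,-45,0.012]]]' 50; python3 - <<'E'
from h import *
s=sense(); print(s['torque'],s['joints'][5])
goal(press(0,0,.247),rot=down(87.1))
E
```

```text
t: 7.8
tcp_pos: [0.5837, -0.0487, 0.2552]
tcp_rot: [0.106, 3.138, 0.003]
contact_force: [-0.5, 3.3, 4.3]
gripper_width: 0.015
t: 8.43
tcp_pos: [0.5834, -0.0481, 0.2577]
tcp_rot: [-1.102, 2.939, 0.004]
contact_force: [-1.3, 4.4, 5.4]
gripper_width: 0.0156
[ 0.90238312  0.51170848 -0.19761776] -2.393406935449574
shift mm [ 0.6  0.7 10.7] turn [ 2.6000e-01 -2.0000e-02  1.3402e+02]
```

```bash
python3 -m jog '[[[0,0,0,0,0,0,0.05],[0,0,0,0,0,0,0.05],[0,0,0,0,0,0,0.05],[0,0,-0.03,0,0,0,0.05],[0,0,-0.06,0,0,0,0.05]]]' 50; python3 -m jog '[[[0,0,-0.01,0,0,10.5,0.05],[0,0,-0.01,0,0,21,0.05],[0,0,-0.01,0,0,31.5,0.05],[0,0,-0.01,0,0,42,0.05],[0,0,-0.01,0,0,52.5,0.05]]]' 50;python3 -m jog '[[[0,0,0,0,0,10.5,0.05],[0,0,0,0,0,21,0.05],[0,0,0,0,0,31.5,0.05],[0,0,0,0,0,42,0.05],[0,0,0,0,0,52.5,0.05]]]' 50; python3 -m jog '[[[0,0,0,0,0,10.5,0.05],[0,0,0,0,0,21,0.05],[0,0,0,0,0,31.5,0.05],[0,0,0,0,0,42,0.05],[0,0,0,0,0,52.5,0.05]]]' 50; python3 -m jog '[[[0,0,0,0,0,10.5,0.05],[0,0,0,0,0,22.5,0.05],[0,0,0,0,0,22.5,0.05],[0,0,0,0,0,22.5,0.05]]]' 50; 
python3 - <<'E'
from h import *
s=sense(); print(s['torque'],s['joints'][5])
goal(press(0,0,.257),rot=down(87.1+134-180))
c=get_calibration('wrist'); im,d=get_image('wrist'); cv2.imwrite('pics/w5.png',im[:,:,::-1]); 
E
```

```text
t: 9.05
tcp_pos: [0.5833, -0.0496, 0.3166]
tcp_rot: [1.096, -2.943, -0.0]
contact_force: [0.4, 0.7, -0.3]
gripper_width: 0.0503
t: 9.68
tcp_pos: [0.5833, -0.0496, 0.3262]
tcp_rot: [-0.329, -3.124, 0.001]
contact_force: [0.5, -0.0, 0.3]
gripper_width: 0.0501
t: 10.3
tcp_pos: [0.5833, -0.0496, 0.3261]
tcp_rot: [-1.676, -2.657, 0.001]
contact_force: [0.2, 0.1, -0.4]
gripper_width: 0.0502
t: 10.92
tcp_pos: [0.5834, -0.0496, 0.3262]
tcp_rot: [2.679, 1.641, -0.001]
contact_force: [0.6, -1.0, -0.5]
gripper_width: 0.0497
t: 11.42
tcp_pos: [0.5834, -0.0495, 0.3263]
tcp_rot: [2.942, 1.1, -0.0]
contact_force: [-0.2, -0.3, -0.2]
gripper_width: 0.05
[ 0.0154603  -0.02951505  0.03641599] 0.7508245617520478
shift mm [ 0.4 -1.7 69.3] turn [ 0.    0.01 -0.09]
```

View pics/w5.png

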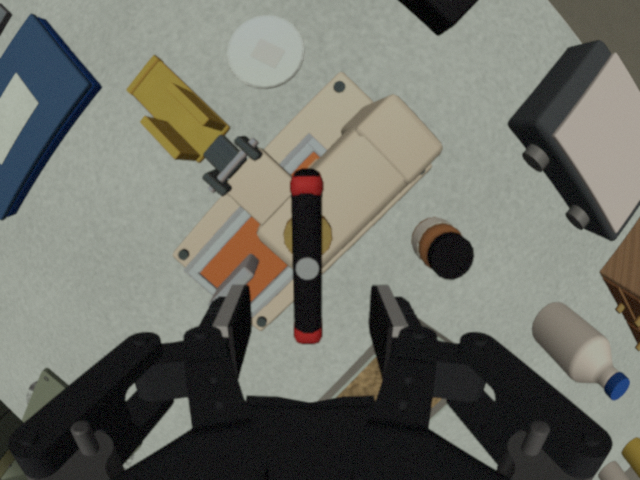

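The bar is aligned between the jaws at (307,180–340). Regrasp and turn on.

```bash
python3 -m jog '[[[0,-0.0015,0.03,0,0,0,0.05],[0,-0.0015,0.06,0,0,0,0.05],[0,-0.0015,0.07,0,0,0,0.05],[0,-0.0015,0.07,0,0,0,0.012],[0,-0.0015,0.07,0,0,0,0.012]]]' 50; python3 -m jog '[[[0,0,0,0,0,0,0.012],[0,0,0,0,0,0,0.012],[0,0,-0.0005,0,0,-9,0.012],[0,0,-0.001,0,0,-18,0.012],[0,0,-0.0015,0,0,-27,0.012]]]' 50; python3 -m jog '[[[0,0,-0.0005,0,0,-9,0.012],[0,0,-0.001,0,0,-18,0.012],[0,0,-0.0015,0,0,-27,0.012],[0,0,-0.002,0,0,-36,0.012],[0,0,-0.0025,0,0,-45,0.012]]]' 50; python3 -m jog '[[[0,0,-0.0005,0,0,-9,0.012],[0,0,-0.001,0,0,-18,0.012],[0,0,-0.0015,0,0,-27,0.012],[0,0,-0.002,0,0,-36,0.012],[0,0,-0.002,0,0,-36,0.012]]]' 50; python3 - <<'E'
from h import *
s=sense(); print(s['torque'],s['joints'][5])
goal(press(0,0,.257),rot=down(87.1+134-180))
E
```

```text
t: 12.1
tcp_pos: [0.5829, -0.0483, 0.2577]
tcp_rot: [2.943, 1.098, 0.003]
contact_force: [-4.3, 4.1, 5.8]
gripper_width: 0.0149
t: 12.72
tcp_pos: [0.5827, -0.048, 0.2592]
tcp_rot: [2.602, 1.76, 0.003]
contact_force: [-1.5, 1.7, 6.0]
gripper_width: 0.0151
t: 13.35
tcp_pos: [0.5825, -0.048, 0.2617]
tcp_rot: [1.73, 2.621, 0.002]
contact_force: [-1.7, 1.4, 5.7]
gripper_width: 0.0153
t: 13.98
tcp_pos: [0.5823, -0.0481, 0.2637]
tcp_rot: [0.841, 3.026, 0.001]
contact_force: [-2.1, 0.8, 5.7]
gripper_width: 0.0153
[0.37168196 0.4573837  0.07291168] -1.131396249568369
shift mm [-0.1  0.2  6.7] turn [ 7.0000e-02 -1.0000e-02  1.0785e+02]
```

Total turn is about 242° (4.22 rad, foot about 13.4 mm up). Releasing and going to the carrier.

```bash
python3 -m jog '[[[0,0,0,0,0,0,0.05],[0,0,0,0,0,0,0.05],[0,0,0,0,0,0,0.05],[0,0,-0.03,0,0,0,0.05],[0,0,-0.06,0,0,0,0.05]]]' 50; python3 - <<'E'
from h import *
print(sense()['joints'])
goal(press(-.110,0,.30),rot=down(177.1))
c=get_calibration('scene'); im,d=get_image('scene'); cv2.imwrite('pics/s5.png',cv2.resize(im[120:310,220:420,::-1],None,fx=3,fy=3)); 
E
```

```text
t: 14.6
tcp_pos: [0.5823, -0.0484, 0.3226]
tcp_rot: [-0.842, -3.025, 0.001]
contact_force: [1.6, -0.2, -0.9]
gripper_width: 0.0499
[-1.02463105e-01  3.24079722e-01  1.51042455e+00 -2.53800587e-04
  1.30828937e+00 -1.13032690e+00]
shift mm [ 97.  -51.4  22.7] turn [ -0.03  -0.07 -28.2 ]
```

View pics/s5.png

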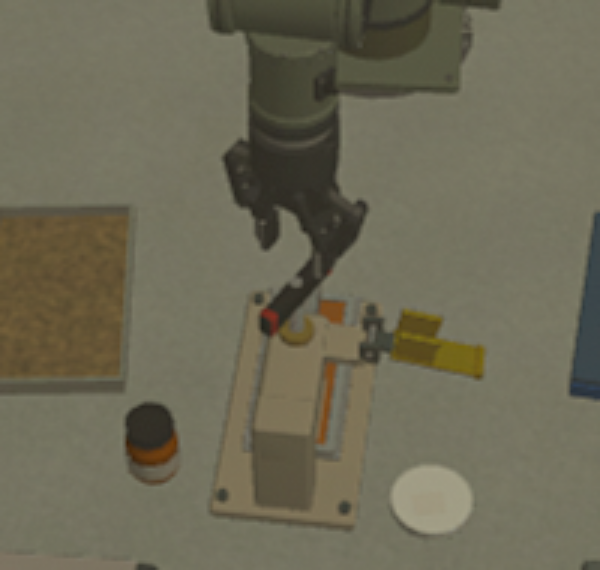

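```bash
python3 -m jog '[[[0.05,-0.025,-0.01,0,0,-10,0.05],[0.097,-0.051,-0.01,0,0,-20,0.05],[0.097,-0.051,0,0,0,-28,0.05],[0.097,-0.051,0.05,0,0,-28,0.05],[0.097,-0.051,0.10,0,0,-28,0.05]]]' 50; python3 -m jog '[[[0,0,0,0,0,0,0.05]]]'; python3 - <<'E'
from h import *
print(sense()['joints'])
goal(press(-.110,0,.107),rot=down(177.1))
c=get_calibration('wrist'); im,d=get_image('wrist'); cv2.imwrite('pics/w6.png',im[:,:,::-1]); 
for p in [press(-.14,0,.073),press(-.08,0,.073)]: print(np.round(proj(c,p,True)))
E
```

```text
t: 15.28
tcp_pos: [0.4731, -0.0419, 0.2217]
tcp_rot: [0.085, 3.138, -0.001]
contact_force: [1.1, 0.5, -0.3]
gripper_width: 0.0502
t: 15.4
tcp_pos: [0.4708, -0.0417, 0.2195]
tcp_rot: [-0.085, -3.132, -0.001]
contact_force: [0.7, 0.2, 0.4]
gripper_width: 0.0503
[-1.12542903e-01  2.38762328e-01  1.91367850e+00 -1.74771512e-04
  9.97571394e-01 -1.62908400e+00]
shift mm [ -2.9  -0.5 112.4] turn [ 0.02 -0.48 -0.2 ]
[309. 206.]
[309. 299.]
```

View pics/w6.png

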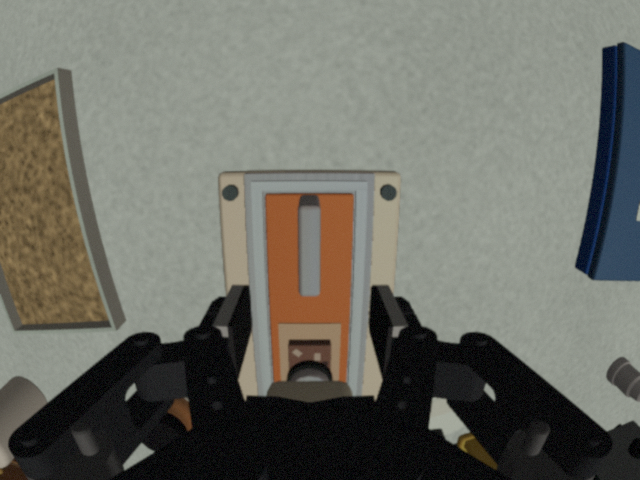

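The fin is at (309,205–297), exactly as predicted and centred between the jaws. Descending and gripping.

```bash
python3 -m jog '[[[-0.002,0,0.03,0,0,0,0.05],[-0.002,0,0.06,0,0,0,0.05],[-0.002,0,0.09,0,0,0,0.05],[-0.002,0,0.108,0,0,0,0.05],[-0.002,0,0.11,0,0,0,0.05]]]' 90; python3 -m jog '[[[0,0,0,0,0,0,0.03],[0,0,0,0,0,0,0.01],[0,0,0,0,0,0,0.008],[0,0,0,0,0,0,0.008],[0,0,0,0,0,0,0.008]]]' 90; python3 - <<'E'
from h import *
print(sense()['torque'])
goal(press(-.110,0,.107),rot=down(177.1))
E
```

```text
t: 16.08
tcp_pos: [0.4763, -0.0422, 0.1134]
tcp_rot: [0.085, 3.138, -0.0]
contact_force: [-0.7, -0.8, 1.1]
gripper_width: 0.0496
t: 16.7
tcp_pos: [0.476, -0.0422, 0.1139]
tcp_rot: [0.085, 3.137, -0.001]
contact_force: [-0.2, -0.2, 5.2]
gripper_width: 0.0126
[-0.04833433  0.10744558 -0.04627178]
shift mm [ 3.3 -0.3  6.9] turn [-0.02  0.19 -0.2 ]
```

The grip is 7 mm higher than intended, so I regrasp lower.

```bash
python3 -m jog '[[[0,0,0,0,0,0,0.04],[0,0,0,0,0,0,0.04],[0.003,0,0.007,0,0,0,0.04],[0.003,0,0.007,0,0,0,0.04],[0.003,0,0.007,0,0,0,0.04]]]' 90; python3 -m jog '[[[0,0,0,0,0,0,0.008],[0,0,0,0,0,0,0.008],[0,0,0,0,0,0,0.008],[0,0,0,0,0,0,0.008],[0,0,0,0,0,0,0.008]]]' 90; python3 - <<'E'
from h import *
print(sense()['torque'])
goal(press(-.110,0,.107),rot=down(177.1))
E
```

```text
t: 17.32
tcp_pos: [0.4719, -0.0418, 0.1052]
tcp_rot: [-0.085, -3.14, 0.0]
contact_force: [-0.3, -1.0, -0.3]
gripper_width: 0.0399
t: 17.95
tcp_pos: [0.4721, -0.0419, 0.1056]
tcp_rot: [0.085, 3.14, -0.0]
contact_force: [-0.6, -0.3, 4.3]
gripper_width: 0.0133
[-0.02542084  0.10611683 -0.00246226]
shift mm [-0.6 -0.3 -1.4] turn [-0.01  0.03 -0.2 ]
```

```bash
python3 -m jog '[[[0,0,-0.003,0,0,0,0.008],[0,0,-0.006,0,0,0,0.008],[0,0,-0.008,0,0,0,0.008],[0,0,-0.008,0,0,0,0.008]]]' 90; python3 - <<'E'
from h import *
print(sense()['torque'])
goal(press(-.110,0,.107),rot=down(177.1))
c=get_calibration('wrist'); im,d=get_image('wrist'); cv2.imwrite('pics/w7.png',im[:,:,::-1]); 
E
```

```text
t: 18.45
tcp_pos: [0.4719, -0.0418, 0.1134]
tcp_rot: [0.085, 3.14, -0.0]
contact_force: [0.3, -0.0, -4.5]
gripper_width: 0.0132
[ 0.02614591  0.1388498  -0.02441215]
shift mm [-0.7 -0.4  6.4] turn [-0.   0.  -0.2]
```

View pics/w7.png

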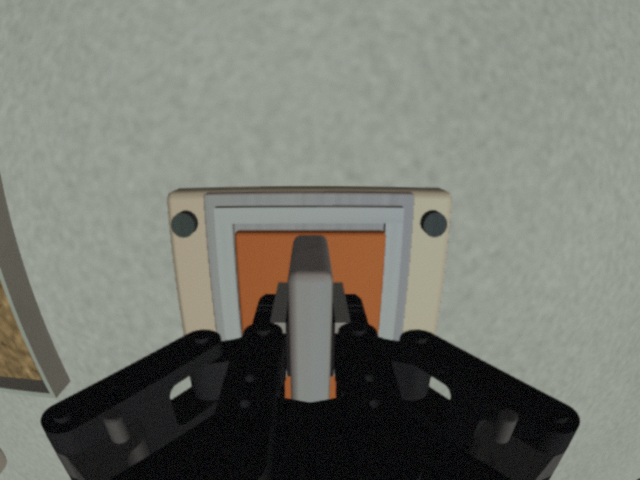

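```bash
python3 -m jog '[[[0.006,0,0,0,0,0,0.008],[0.014,0,0,0,0,0,0.008],[0.024,0,0,0,0,0,0.008],[0.034,0,0,0,0,0,0.008],[0.044,0,0,0,0,0,0.008]]]' 90; python3 - <<'E'
from h import *
print(sense()['torque'])
goal(press(-.154,0,.115),rot=down(177.1))
E
```

```text
t: 19.12
tcp_pos: [0.4271, -0.0394, 0.1134]
tcp_rot: [-0.085, -3.14, 0.0]
contact_force: [1.0, -0.1, -3.4]
gripper_width: 0.0129
[-0.02078641  0.12332107  0.03605336]
shift mm [-1.6 -0.5 -1.6] turn [-0.01 -0.   -0.2 ]
```

```bash
python3 -m jog '[[[0.012,0,0,0,0,0,0.008],[0.026,0,0,0,0,0,0.008],[0.04,0,0,0,0,0,0.008],[0.05,0,0,0,0,0,0.008],[0.055,0,0,0,0,0,0.008]]]' 90; python3 - <<'E'
from h import *
print(sense()['torque'])
# tray: centre, yaw 5.2
tc=np.array([.446,-.309]); a=np.radians(5.2)
g=tc-.06*np.array([np.cos(a),np.sin(a)]); print(g)
goal([g[0],g[1],.16],rot=down(185.2))
c=get_calibration('scene'); im,d=get_image('scene'); cv2.imwrite('pics/s8.png',cv2.resize(im[100:310,180:400,::-1],None,fx=2.7,fy=2.7)); 
E
```

```text
t: 19.75
tcp_pos: [0.3724, -0.0364, 0.1134]
tcp_rot: [0.085, 3.14, -0.0]
contact_force: [-0.5, 0.6, -4.0]
gripper_width: 0.0133
[-0.02760333  0.09017467 -0.00977614]
[ 0.38624694 -0.31443795]
shift mm [ -28.9 -276.8  -46.6] turn [-0.    0.   -8.31]
```

View pics/s8.png

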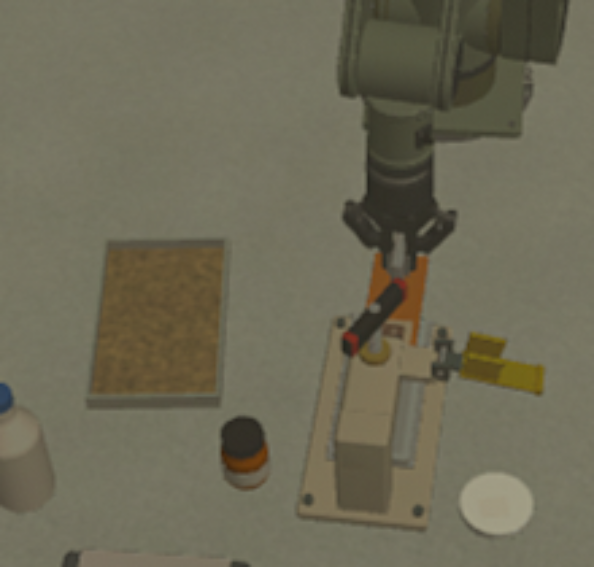

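```bash
python3 -m jog '[[[0.005,-0.005,-0.015,0,0,0,0.008],[0.005,-0.02,-0.035,0,0,0,0.008],[0,-0.045,-0.047,0,0,0,0.008],[-0.006,-0.075,-0.047,0,0,-1,0.008],[-0.01,-0.11,-0.047,0,0,-3,0.008]]]' 90;python3 -m jog '[[[-0.005,-0.035,0,0,0,-1,0.008],[-0.01,-0.07,0,0,0,-2,0.008],[-0.015,-0.105,0,0,0,-3,0.008],[-0.016,-0.135,0,0,0,-4,0.008],[-0.017,-0.16,0,0,0,-5,0.008]]]' 90; python3 -m jog '[[[0,0,0,0,0,0,0.008],[0,0,0,0,0,0,0.008]]]' 90; python3 - <<'E'
from h import *
print(sense()['torque'],sense()['joints'])
goal([.3862,-.3144,.16],rot=down(185.2))
c=get_calibration('wrist'); im,d=get_image('wrist'); cv2.imwrite('pics/w9.png',im[:,:,::-1]); 
c=get_calibration('top'); im,d=get_image('top'); cv2.imwrite('pics/t9.png',cv2.resize(im[200:380,270:470,::-1],None,fx=4,fy=3.3)); 
E
```

```text
t: 20.42
tcp_pos: [0.3778, -0.1479, 0.1607]
tcp_rot: [-0.0, 3.14, -0.001]
contact_force: [0.1, 1.6, -4.6]
gripper_width: 0.0128
t: 21.05
tcp_pos: [0.3942, -0.3084, 0.1602]
tcp_rot: [-0.134, 3.138, -0.001]
contact_force: [-0.2, -0.1, -3.9]
gripper_width: 0.0131
t: 21.3
tcp_pos: [0.3936, -0.3064, 0.16]
tcp_rot: [0.134, -3.138, -0.002]
contact_force: [0.0, 0.4, -3.7]
gripper_width: 0.0125
[ 5.25279572e-06  8.93530746e-02 -2.66658677e-02] [-6.84574117e-01  3.44435598e-01  1.93870315e+00  2.23607160e-04
  8.59749769e-01 -2.34073543e+00]
shift mm [ 8.  -7.4  0. ] turn [ 0.06 -0.05 -0.32]
```

View pics/w9.png

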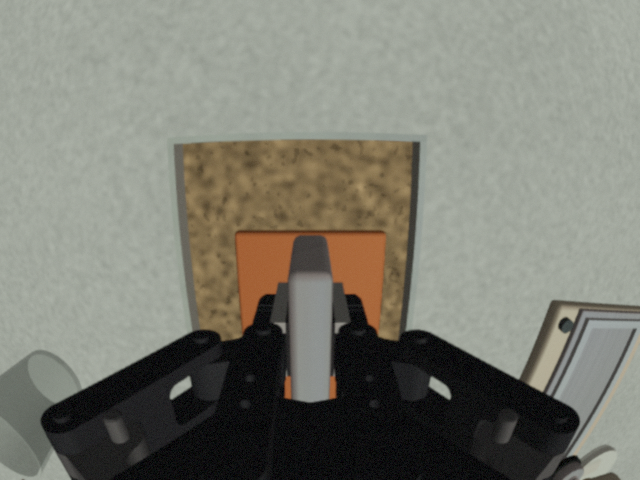

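View pics/t9.png

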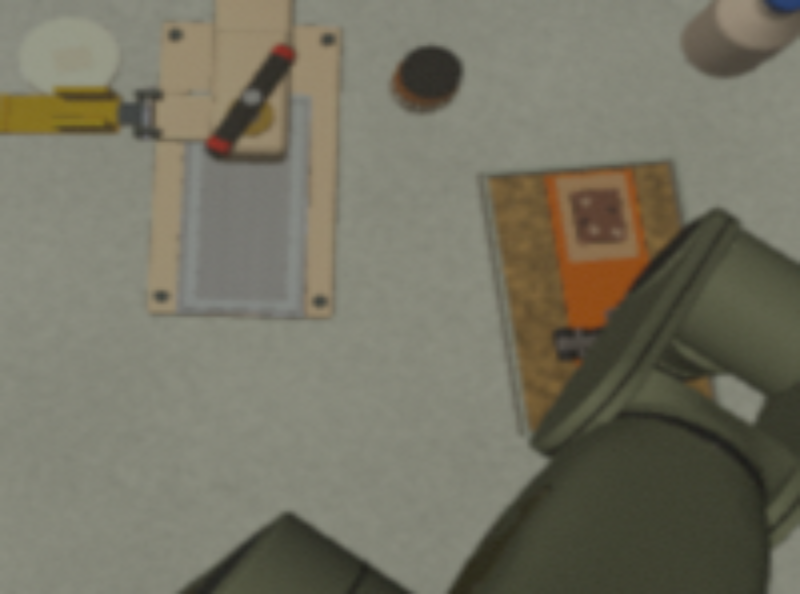

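The plate is over the tray and parallel to its walls, about 7 mm right of centre. I shift it 8/−7 mm and lower it.

```bash
python3 -m jog '[[[0.008,-0.007,0.012,0,0,0,0.008],[0.008,-0.007,0.03,0,0,0,0.008],[0.008,-0.007,0.048,0,0,0,0.008],[0.008,-0.007,0.06,0,0,0,0.008],[0.008,-0.007,0.062,0,0,0,0.008]]]' 90; python3 -m jog '[[[0,0,0.001,0,0,0,0.008],[0,0,0.002,0,0,0,0.008],[0,0,0.003,0,0,0,0.008],[0,0,0.004,0,0,0,0.008],[0,0,0.004,0,0,0,0.008]]]' 90
python3 - <<'E'
from h import *
print(sense()['torque'])
goal([.3862,-.3144,.0906],rot=down(185.2))
E
```

```text
t: 22.02
tcp_pos: [0.3859, -0.3142, 0.0974]
tcp_rot: [0.134, -3.137, -0.002]
contact_force: [0.1, -0.1, -3.5]
gripper_width: 0.0132
t: 22.65
tcp_pos: [0.3865, -0.3145, 0.0944]
tcp_rot: [-0.134, 3.139, -0.0]
contact_force: [0.3, 0.5, -4.4]
gripper_width: 0.013
[-0.01400958  0.14379404  0.01033798]
shift mm [0.3 0.2 3.8] turn [-0.   0.  -0.3]
```

```bash
python3 -m jog '[[[0,0,0.001,0,0,0,0.008],[0,0,0.002,0,0,0,0.008],[0,0,0.003,0,0,0,0.008],[0,0,0.003,0,0,0,0.008]]]' 90; python3 -m jog '[[[0,0,0.0005,0,0,0,0.008],[0,0,0.001,0,0,0,0.008],[0,0,0.001,0,0,0,0.008]]]' 90
```

```text
t: 23.15
tcp_pos: [0.3865, -0.3145, 0.0913]
tcp_rot: [0.134, -3.139, -0.0]
contact_force: [0.0, -0.2, -4.6]
gripper_width: 0.0129
t: 23.52
tcp_pos: [0.3865, -0.3146, 0.0906]
tcp_rot: [-0.134, 3.139, -0.0]
contact_force: [-0.2, 0.2, -0.2]
gripper_width: 0.0129
```

Weight has come off the gripper, so it is touching down. Settle 0.5 mm more and release.

```bash
python3 -m jog '[[[0,0,0.0005,0,0,0,0.008],[0,0,0.0005,0,0,0,0.008],[0,0,0.0005,0,0,0,0.03],[0,0,0.0005,0,0,0,0.04],[0,0,0.0005,0,0,0,0.04]]]' 20; python3 -m jog '[[[0,0,-0.02,0,0,0,0.04],[0,0,-0.05,0,0,0,0.04],[0,0,-0.10,0,0,0,0.04],[0,0,-0.15,0,0,0,0.04],[0,0,-0.15,0,0,0,0.04]]]'; python3 - <<'E'
from h import *
c=get_calibration('wrist'); im,d=get_image('wrist'); cv2.imwrite('pics/w10.png',im[:,:,::-1]); 
E
```

```text
t: 24.15
tcp_pos: [0.3866, -0.3147, 0.0899]
tcp_rot: [-0.134, 3.138, -0.001]
contact_force: [0.3, 0.7, -0.4]
gripper_width: 0.0403
t: 24.78
tcp_pos: [0.388, -0.3158, 0.2438]
tcp_rot: [-0.134, 3.132, -0.01]
contact_force: [0.4, 0.3, -1.1]
gripper_width: 0.04
```

View pics/w10.png

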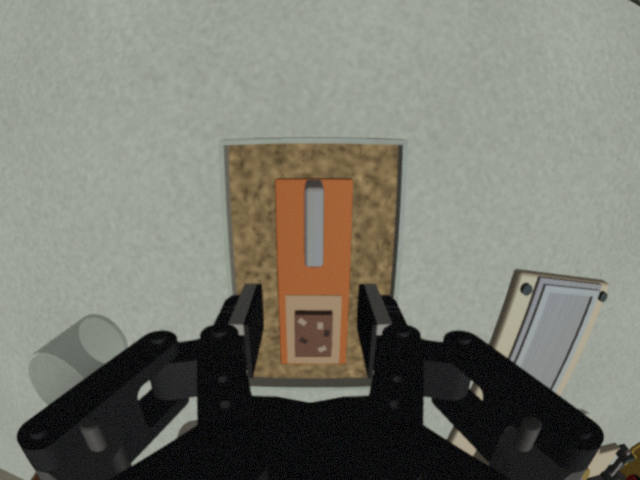

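The carrier lies centred in the tray (plate (276–352, 178–363), tray (225–402, 140–385)). One check of the whole scene before handing in.

```bash
python3 - <<'E'
from h import *
c=get_calibration('wrist'); im,_=get_image('wrist')
q=np.array([onz(c,u,v,.013,True) for u,v in [(276,178),(352,178),(346,363),(280,363)]]); print('carrier',q.mean(0).round(4),'tray',[.446,-.309], [round(float(np.linalg.norm(q[i]-q[(i+1)%4])),3) for i in range(4)])
for n in ['scene','top']:
    im,d=get_image(n); cv2.imwrite(f'pics/{n}_end.png',im[:,:,::-1])
    c=get_calibration(n)
im0=cv2.imread('pics/scene0.png').astype(int); im1=cv2.imread('pics/scene_end.png').astype(int)
cv2.imwrite('pics/diff.png',np.clip(np.abs(im1-im0).sum(2),0,255).astype(np.uint8))
E
```

```text
carrier [ 0.4422 -0.3078  0.013 ] tray [0.446, -0.309] [0.061, 0.177, 0.064, 0.177]
```

View pics/scene_end.png

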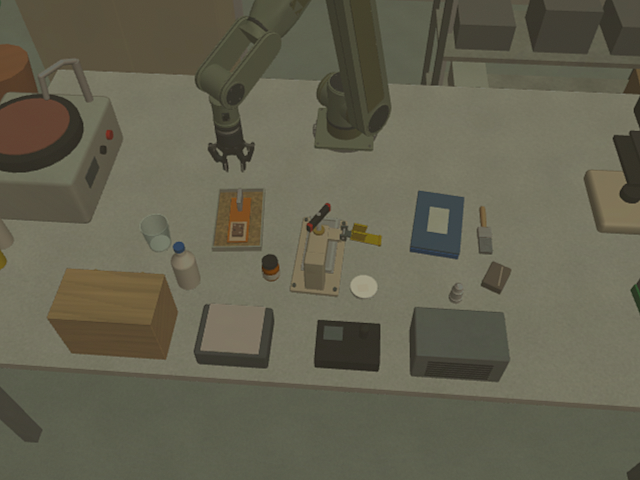

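View pics/diff.png

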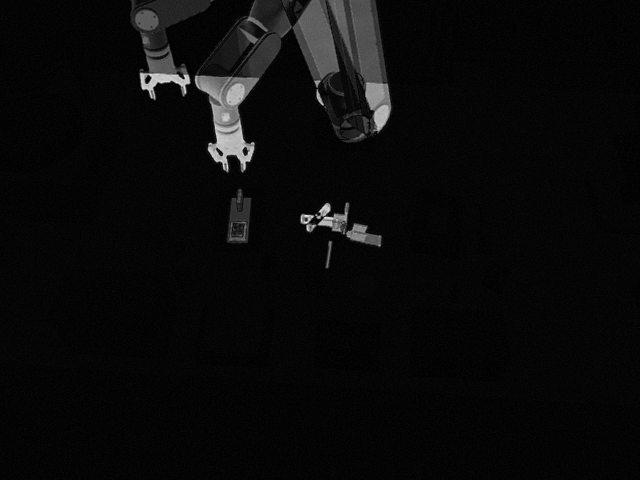

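The difference image shows only the arm, handle, catch and carrier changed. No bystander moved.

```bash
python3 -c "
from rig import *
print(sense()['t']); print(close_job())"
```

```text
24.975
the job is handed in; nothing more can be done
None
```

The job is done and handed in at t ≈ 25 s. I swung the catch outward until it fell to its stop. I unscrewed the handle about 242° (4.2 rad, foot about 13 mm up) in two grasps. I then lifted the carrier 8 mm by its grip, drew it out level, and set it down flat in the tray.

**Last checks:**
- **Carrier:** it lies within about 4 mm of the tray centre, parallel to the walls and released.
- **Setting down:** the weight came off the gripper at 0.0906 m tool height, exactly where the floor height predicted.
- **Forces:** the readings I took stayed small, a few newtons, including while drawing the carrier out from under the foot.
- **Bystanders:** a before/after comparison of the scene view shows only the arm, handle, catch and carrier changed.

**What disagreed:** the first grip on the carrier sat about 7 mm too high, so I regripped it lower before lifting. Nothing else disagreed. I could not read the handle and catch angles directly. They come from the turn I commanded and from the pictures.

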